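# Sort out the short tin, seat it in the spice carousel and hold it at the front

## Robot

A 6-joint arm with a two-finger parallel gripper is mounted at the origin on a cart in front of the work surface, level with it; the furniture and walls round the work are solid. World frame = base frame: x ahead of the robot, y to its left, z up, the work surface at z = 0. Lengths are in m, angles in degrees, forces in N, time in s.
With the tool pointing down it reaches from about 0.3 to 0.75 m from the base axis. Payload 8.5 kg.
Tool frame: the origin (TCP) lies between the finger pads; the fingertips stand 8 mm ahead of it and the grasp point (between the pads) lies 11 mm behind it; y points along the fingers, z is the direction in which the jaws open and shut, and the axes are right-handed (so a half turn about y gives the same grasp; the last joint's range is limited). The gripper opens to 85 mm and grips with 20 to 120 N. Pads are 22 mm wide; open, the fingers measure 114 mm over their backs; the gripper's body (76 mm by 85 mm) begins 54 mm behind the grasp point. The pads swing forward as they close: fully open they stand 13 mm farther back than shut.
Start: joints at [55.903, 21.807, 74.336, -0, 83.858, -12.336], TCP at [0.204, 0.511, 0.239] pointing down, gripper open.
Joint ranges: [-178.18, 178.18], [-50.72, 133.34], [12.68, 142.11], [-81.47, 261.47], [9.98, 163.14], [-165.26, 165.26]. Speed limits (degrees/s): [136.94, 136.94, 180, 180, 180, 180].

## Interface

Orientations are given as a 3x3 rotation matrix whose columns are the frame's x, y, z axes.
In Python, from rig import env, get_image gives the robot as it stands.
- The arm moves only by the tool move_arm, never from a script. Its argument "targets" is one flat list of numbers, 6 for each row, row after row: the shift along the tool's x, y, z in mm, then the turn, a rotation vector about the tool's x, y, z in rad. A call has exactly 5 rows; each row shifts and turns the commanded pose from where the row before left it, along the tool's axes as they then stand; what a row does not reach is not made up. A row lasts 1/8 s, in which the tool goes at most 62.5 mm and 10.7 degrees, less where a joint would pass 70% of its speed; a pose out of reach is approached as far as the arm can. A call is refused whole if a number of a shift passes 62.5 or a number of a turn 0.188, either way. A call with a gripper value outside its range is refused whole. "hand" is the opening, from -1 (shut) to 1 (fully open), so that 0 is half open, set as the call begins (left out, the last holds). The fingers move at their own pace and stop on an object; "squeeze" is the grip in N (left out, the last holds). Time passes only in rows, so rows that do not move let the fingers close, or fill a call up. It gives the time, the measured TCP pose, the force and the opening at its end, in the units of the state.
- env.observe(): the state, without advancing time (a new reading comes with each control period).
- get_image(name): name is "side" or "top"; returns a dict with "pixels" (480x640x3 uint8, red, green, blue), "z_map" (480x640 float32, m along the optical axis (not along the pixel's ray), 0 where there is no reading), "intrinsics" (3x3 intrinsics, pixels), "k1" (the pictures are not rectified: a ray, as slopes to the right and down, at radius r is drawn at 1 + k1 r^2 times it, then the intrinsics apply), "R" (3x3) and "t" (3): a world point X has camera coordinates R X + t. Camera axes: x right, y down, z forward; pixel columns grow to the right and rows downward; lengths in m; the calibration is good to about 2 mm. A picture is of the moment at which its call begins.
- env.close_job(): hands the job in, once; it reports no verdict.
The state is a dict: "time_s": time; "q": joint angles; "qvel": joint speeds; "joint_efforts": joint torques, N m; "position": TCP position; "tool_rot": TCP orientation; "ft_force": force on the tool from outside, world axes, zero at the start; "wrist_torque": the same for the moment, N m; "grip_width": finger opening in m.
Only numpy, scipy, OpenCV 4.12 (cv2) and the standard library are available. Lean on these libraries where they do the work, as an engineer would, in place of code of your own. Each camera call takes 0.05 s, during which the arm holds its last target.

## Task

One of the four metal tins on the tray is shorter than the rest: pick it out and stand it upright in the empty ring seat of the spice carousel, let go of it, then grip the carousel's bar handle and turn it until the short tin is at the front, lined up with the pointer on the foot. Finish while still gripping the handle and holding the turntable still there, so that the tin can be taken; leave the tall tins, the pepper mill and the mug where they are and keep the spice jars standing in their seats.

Things in the scene. Friction and masses are not known exactly. Their poses are not given: they have to be found in the camera images.
- short_tin: the odd tin: plain metal like the others and 44 mm in diameter, but only 64 mm tall, lid included; about 0.1 to 0.2 kg; stands upright and loose on the tray among the tall ones, in any of the four spots; origin at the centre of its underside, z up
- tall_tin_1: one of three tall plain metal tins, 44 mm in diameter, 96 mm tall, lid included, standing loose on the tray, at least 95 mm from the next tin (centre to centre); origin at the centre of its underside, z up
- tall_tin_2: one of three tall plain metal tins, 44 mm in diameter, 96 mm tall, lid included, standing loose on the tray, at least 95 mm from the next tin (centre to centre); origin at the centre of its underside, z up
- tall_tin_3: one of three tall plain metal tins, 44 mm in diameter, 96 mm tall, lid included, standing loose on the tray, at least 95 mm from the next tin (centre to centre); origin at the centre of its underside, z up
- tray: fixed shallow wooden tray, 130 x 360 x 22 mm outside, rim 7 mm wide, its inner floor 7 mm above the worktop; origin at the centre of its underside, x across it (130 mm), y along it (360 mm). A tall coffee maker stands close behind it and a wall cabinet hangs over that, 0.52 m above the worktop, reaching right as far as the carousel's left edge: with a high wrist, pass on the robot's side of the tray
- carousel_base: the fixed foot of the spice carousel: dark round wooden disc 160 mm in diameter and 18 mm high, under the turntable, with an arrow-shaped pointer on the worktop that sticks out about 30 mm past the turntable's rim; origin on the turning axis at worktop height; the pointer runs along its -x axis and marks the front
- turntable: the carousel's round wooden turntable, 226 mm in diameter; origin on the vertical turning axis at its underside, 18 mm above the worktop; its top is 12 mm above its origin. It turns freely both ways without stops, with light friction (about 0.05 N m) and stays where it is left. Four brass ring seats (inside diameter 52 mm, 8 mm high, wall 2.5 mm) stand on it every 90 degrees, centres 85 mm from the axis; the empty seat is at its -x, jars stand in the other three
- empty_seat (a point): centre of the empty ring seat, on the turntable's top surface (30 mm above the worktop), 85 mm from the axis; turns with the turntable. The short tin stands inside the ring on this surface
- handle: the carousel's bar handle, fixed to the turntable on top of a 14 mm post on the turning axis: a wooden bar 52 mm long (its x axis, which is the turntable's x axis), 14 mm wide (y), 32 mm high; origin at its centre, 120 mm above the worktop; its underside is 104 mm and its top 136 mm above the worktop, above all the jars. Grip it across its 14 mm
- spice_jar_1: a small glass spice jar with a narrower wooden stopper, 41 mm in diameter, 60 mm tall, standing loose in one of the three occupied ring seats; origin at the centre of its underside
- spice_jar_2: a small glass spice jar with a narrower wooden stopper, 41 mm in diameter, 60 mm tall, standing loose in one of the three occupied ring seats; origin at the centre of its underside
- spice_jar_3: a small glass spice jar with a narrower wooden stopper, 41 mm in diameter, 60 mm tall, standing loose in one of the three occupied ring seats; origin at the centre of its underside
- pepper_mill: bystander: pepper mill, 53 mm in diameter, 125 mm tall, loose, left of the tray; origin at the centre of its underside
- copper_mug: bystander: copper mug, 86 mm body with handle, 83 mm tall, loose, behind the pepper mill at the left; origin at the centre of its underside
Things that resemble listed ones, but are neither listed nor needed, are in the scene too. What is shaped like the tall_tin_2 but blue is not meant.

How it is judged (in metres and radians):
On the way, in this order (a step that is already met when the one before it is completed fails the run):
1. the short tin stands in the empty seat, let go, and is not yet at the front (horizontal distance between short_tin and empty_seat below 0.007 m and z of short_tin in the frame of empty_seat below 0.004 m and angle between short_tin's own z axis and vertical below 0.1 rad and contact force between the fingers and short_tin below 0.1 N and linear speed of short_tin below 0.05 m/s and not (x of empty_seat in the frame of carousel_base below -0.07 m and y of empty_seat in the frame of carousel_base between -0.01 and 0.01 m)), for 0.2 s.
2. the handle is gripped while the tin is not yet at the front (contact force between the fingers and handle above 3 N and not (x of empty_seat in the frame of carousel_base below -0.07 m and y of empty_seat in the frame of carousel_base between -0.01 and 0.01 m)), for 0.1 s.
At the end, for the whole second after the job is handed in: short tin upright in the seat (7 mm of centre, 4 mm of floor, 0.1 rad); seat within 10 mm of the pointer line, on its side; fingers press the handle over 3 N, not the tin; turntable still (0.05 rad/s); jars upright in seats; tall tins, mill, mug within 30 mm of start (horizontal distance between short_tin and empty_seat below 0.007 m and z of short_tin in the frame of empty_seat below 0.004 m and angle between short_tin's own z axis and vertical below 0.1 rad and x of empty_seat in the frame of carousel_base below -0.07 m and y of empty_seat in the frame of carousel_base between -0.01 and 0.01 m and contact force between the fingers and handle above 3 N and angular speed of handle below 0.05 rad/s and contact force between the fingers and short_tin below 0.1 N and angle between each of spice_jar_1, spice_jar_2, spice_jar_3's own z axis and vertical below 0.15 rad and horizontal distance between each of spice_jar_1, spice_jar_2, spice_jar_3 and turntable below 0.095 m and z of each of spice_jar_1, spice_jar_2, spice_jar_3 in the frame of turntable below 0.018 m and distance of each of tall_tin_1, tall_tin_2, tall_tin_3, pepper_mill, copper_mug from where it was at the start of the episode below 0.03 m and angle between each of tall_tin_1, tall_tin_2, tall_tin_3's own z axis and vertical below 0.2 rad); the arm keeps its last pose, push and grip.
It fails at once if a tall tin is moved over 40 mm or tipped (distance of any of tall_tin_1, tall_tin_2, tall_tin_3 from where it was at the start of the episode above 0.04 m or angle between any of tall_tin_1, tall_tin_2, tall_tin_3's own z axis and vertical above 0.4 rad).
It fails at once if a spice jar is tipped or lifted out (angle between any of spice_jar_1, spice_jar_2, spice_jar_3's own z axis and vertical above 0.4 rad or z of any of spice_jar_1, spice_jar_2, spice_jar_3 in the frame of turntable above 0.04 m).
It fails at once if the mill or the mug is moved over 40 mm (distance of any of pepper_mill, copper_mug from where it was at the start of the episode above 0.04 m).
It also fails if it takes over 64 s, if anything falls off the work surface, if the arm or the gripper's body presses on something with over 40 N, if the wrist force passes 120 N, or if a joint passes its speed limit or range.

## Working session

There is one attempt and no reset: what is moved stays moved. The work goes in short steps, Python scripts to look and compute and a tool call to move; the robot and the scene stay as the last step left them, time stands still between calls to the robot, and variables do not carry over. Pictures are saved under pics/ and viewed, and the job is handed in when it is done.

Besides the shell and the picture viewer there is one more tool, called after "Request:" as name(argument=value, ...) on one line, values as JSON. move_arm: Moves the arm, as the interface text tells. Its arguments: {"type":"object","properties":{"targets":{"type":"array"},"hand":{"type":"number"},"squeeze":{"type":"number"}},"required":["targets"]}

```bash
ls; mkdir -p pics; cat > h.py <<'E'
import numpy as np, cv2
from rig import env, get_image
def world(im):
    K=np.array(im["intrinsics"]);k1=im["k1"];R=np.array(im["R"]);t=np.array(im["t"]);z=im["z_map"]
    v,u=np.mgrid[0:480,0:640]
    pts=np.stack([u.ravel(),v.ravel()],1).astype(np.float64)[:,None]
    n=cv2.undistortPoints(pts,K,np.array([k1,0,0,0.])).reshape(480,640,2)
    P=np.concatenate([n*z[...,None],z[...,None]],2)
    W=(P-t)@R
    W[z<=0]=np.nan
    return W
def proj(im,X):
    K=np.array(im["intrinsics"]);R=np.array(im["R"]);t=np.array(im["t"])
    p,_=cv2.projectPoints(np.atleast_2d(X).astype(float),cv2.Rodrigues(R)[0],t,K,np.array([im["k1"],0,0,0.]))
    return p[:,0]
def save(im,name): cv2.imwrite("pics/"+name,im["pixels"][...,::-1])
E
python3 - <<'E'
from h import *
import pickle
for n in("side","top"):
    im=get_image(n); save(im,n+"0.png"); pickle.dump(im,open(n+"0.pkl","wb"))
    print(n,im["intrinsics"],im["k1"],im["R"],im["t"])
s=env.observe(); print(s)
E
```

```text
pics
side [[495.99266459   0.         319.08964648]
 [  0.         495.99266459 239.2833731 ]
 [  0.           0.           1.        ]] -0.06444805261327606 [[ 0.8608535  -0.5086295  -0.01507598]
 [-0.28904253 -0.46439037 -0.83713559]
 [ 0.41879072  0.72500871 -0.54678763]] [-0.48087343  0.22280832  1.06217963]
top [[452.3365747    0.         320.21135969]
 [  0.         452.3365747  240.470795  ]
 [  0.           0.           1.        ]] 0.031411232347187595 [[-0.01294128 -0.99970271 -0.0206644 ]
 [-0.99183519  0.01545604 -0.1265862 ]
 [ 0.12686795  0.01885749 -0.99174035]] [0.03095205 0.56718974 1.18227033]
{'time_s': 0.1, 'q': array([ 5.59017855e+01,  2.18382889e+01,  7.43809210e+01, -6.64014371e-05,
        8.38591106e+01, -1.23354472e+01]), 'qvel': array([-0.03247935, -0.04300294, -0.15665706, -0.03341162,  0.03750053,
       -0.05046569]), 'joint_efforts': array([ 3.72409355e-03, -4.49218154e+01, -2.31656420e+01, -9.30023862e-05,
        3.69057641e-03, -6.33131026e-05]), 'position': array([0.20376776, 0.51057534, 0.23875965]), 'tool_rot': array([[ 9.28726893e-01, -7.65376319e-04,  3.70763769e-01],
       [-3.70764445e-01, -1.13258737e-03,  9.28726248e-01],
       [-2.90902716e-04, -9.99999066e-01, -1.33563867e-03]]), 'ft_force': array([ 0.11367287, -0.74550321,  0.83805734]), 'wrist_torque': array([-0.016521  ,  0.02649339,  0.00414742]), 'grip_width': 0.08552590058923526}
```

View pics/side0.png

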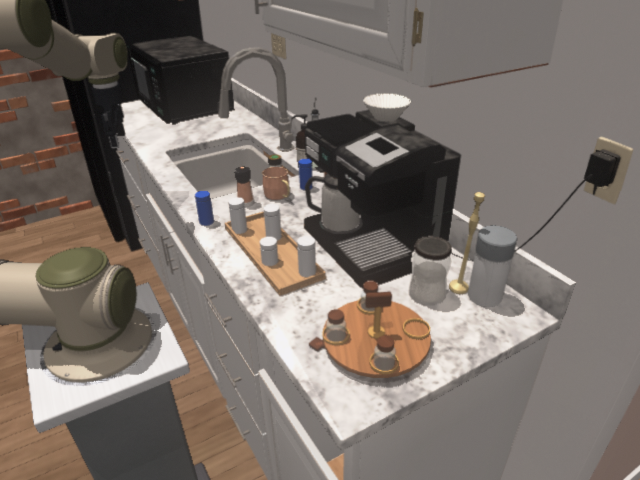

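View pics/top0.png

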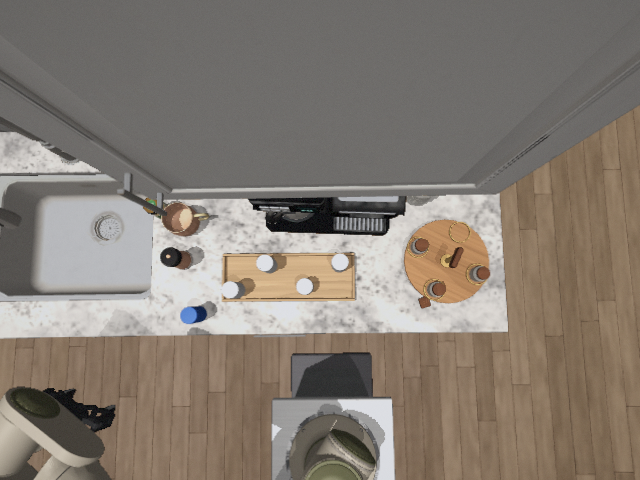

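```bash
python3 - <<'E'
from h import *
import pickle
T=pickle.load(open("top0.pkl","rb"));S=pickle.load(open("side0.pkl","rb"))
W=world(T);WS=world(S)
for n,(u,v) in dict(a=(231,289),b=(265,263),c=(305,286),d=(340,261),pointer=(425,302),seat=(459,232),handle=(455,257),tt=(440,250),mill=(172,257),mug=(180,217)).items():
    print(n,W[v,u])
# tins clusters
from scipy import ndimage
def clus(W,m,name):
    X=W[m]
    print(name,len(X),X[:,:2].min(0),X[:,:2].max(0),X[:,:2].mean(0),(X[:,:2].max(0)+X[:,:2].min(0))/2,np.median(X[:,2]),X[:,2].max())
for nm,(w) in (("top",W),("side",WS)):
    m=(w[...,2]>0.045)&(w[...,2]<0.13)&(w[...,0]>0.25)&(w[...,0]<0.6)&(w[...,1]>-0.12)&(w[...,1]<0.4)
    l,n=ndimage.label(m)
    for i in range(1,n+1):
        mm=l==i
        if mm.sum()<20: continue
        z=np.nanpercentile(w[mm][:,2],95)
        clus(w,mm&(w[...,2]>z-0.006),nm+str(np.argwhere(mm).mean(0).round()))
    c=cv2.resize((T if nm=="top" else S)["pixels"][(slice(230,330) if nm=="top" else slice(170,300)),(slice(210,370) if nm=="top" else slice(180,340))],None,fx=4,fy=4,interpolation=cv2.INTER_CUBIC)
    cv2.imwrite(f"pics/tins_{nm}.png",c[...,::-1])
c=cv2.resize(T["pixels"][210:320,390:510],None,fx=5,fy=5,interpolation=cv2.INTER_CUBIC); cv2.imwrite("pics/car_top.png",c[...,::-1])
E
```

```text
a [0.43938588 0.24768107 0.10353633]
b [0.5037115  0.16235988 0.1024946 ]
c [0.44514635 0.06307708 0.0706486 ]
d [ 0.50618933 -0.02783533  0.10005069]
pointer [ 0.39987587 -0.25637185  0.00865317]
seat [ 0.58563367 -0.35083221  0.02931608]
handle [ 0.50938372 -0.30822876  0.13241808]
tt [ 0.53740529 -0.29723982  0.03226029]
mill [0.52120213 0.39405285 0.11715185]
mug [0.64365136 0.4139395  0.00548851]
top[231. 354.] 56 [ 0.58567822 -0.1178319 ] [ 0.59984223 -0.01449766] [ 0.59113116 -0.07049902] [ 0.59276023 -0.06616478] 0.0564002301230965 0.06069245853255117
top[232. 183.] 10 [0.58963043 0.37502794] [0.59766911 0.39896557] [0.59331871 0.3853234 ] [0.59364977 0.38699676] 0.08050583519328633 0.08311388899616272
top[258. 177.] 109 [0.50124396 0.37797363] [0.54683017 0.39995572] [0.52373818 0.39118658] [0.52403706 0.38896467] 0.11671693249017899 0.12361391678849684
top[262. 340.] 208 [ 0.48556148 -0.04809353] [ 0.5241178  -0.00743705] [ 0.5047897  -0.02742558] [ 0.50483964 -0.02776529] 0.10191592093984288 0.1068724396778856
top[263. 266.] 204 [0.4834978  0.14203601] [0.52434881 0.182928
[... 1113 characters left out ...]
.44050577 0.24964843] 0.10208146993782685 0.10625317623210838
side[217. 272.] 120 [0.48409382 0.13859327] [0.52739777 0.18657273] [0.5060731  0.16076392] [0.50574579 0.162583  ] 0.10239993668254341 0.1053286513419372
side[250. 306.] 163 [ 0.48536363 -0.05178772] [ 0.52723603 -0.00886675] [ 0.50608999 -0.03083352] [ 0.50629983 -0.03032724] 0.10281907209382098 0.10658631189623546
side[245. 268.] 139 [0.42476074 0.04133943] [0.46856077 0.08708474] [0.44613933 0.06164947] [0.44666076 0.06421208] 0.07085652751228962 0.07462545485734974
side[255. 344.] 56 [ 0.58802042 -0.11958881] [ 0.59735815 -0.01326238] [ 0.59146281 -0.06841502] [ 0.59268928 -0.06642559] 0.05676041918414883 0.059276292893094815
```

View pics/tins_side.png

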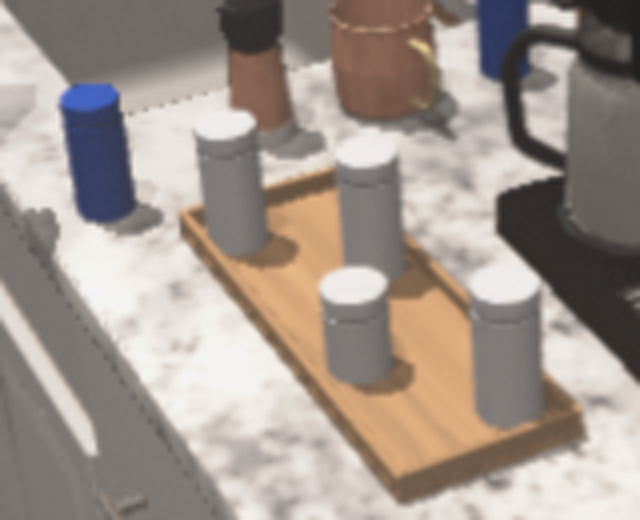

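View pics/car_top.png

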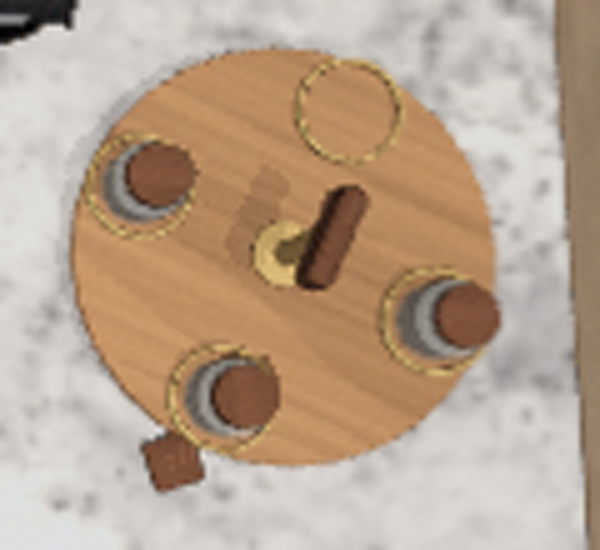

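Candidates in the side image (top image): tins at (237,215)/(232,290), (272,222)/(265,263) and (306,257)/(340,262), all with tops at z≈0.102. The tin at (268,250)/(305,286) has its top at 0.0705 = 7+64 mm, so that is the short one, and the crop confirms it. The blue cylinders at (203,208) and (305,173) are decoys. The empty seat is at top (459,232), at the back right, and the pointer is at (425,302). Next I fit the carousel.

```bash
cat > car.py <<'E'
from h import *
def plane_pts(im,uv,z):
    K=np.array(im["intrinsics"]);R=np.array(im["R"]);t=np.array(im["t"])
    n=cv2.undistortPoints(np.array(uv,float).reshape(-1,1,2),K,np.array([im["k1"],0,0,0.]))[:,0]
    d=np.c_[n,np.ones(len(n))]@R; C=-R.T@t
    s=(z-C[2])/d[:,2]
    return C+d*s[:,None]
def brass(im):
    hsv=cv2.cvtColor(im["pixels"],cv2.COLOR_RGB2HSV).astype(int)
    return hsv
E
python3 - <<'E'
from car import *
import pickle
from scipy.optimize import least_squares
for nm in("top","side"):
    im=pickle.load(open(nm+"0.pkl","rb"));W=world(im)
    # turntable top points: circle from depth band
    m=(abs(W[...,2]-0.03)<0.006)&(np.hypot(W[...,0]-0.5,W[...,1]+0.32)<0.16)
    X=W[m][:,:2]; 
    h=cv2.convexHull(X.astype(np.float32))[:,0]
    c,r=cv2.minEnclosingCircle(X.astype(np.float32)); print(nm,m.sum(),c,r,np.median(W[m][:,2]))
    # wood colour
    hsv=cv2.cvtColor(im["pixels"],cv2.COLOR_RGB2HSV).astype(int)
    H,Sv,V=hsv[...,0],hsv[...,1],hsv[...,2]
    wood=(Sv>70)&(H<20)&(V>90)
    mm=wood.astype(np.uint8)
    n,l,st,cen=cv2.connectedComponentsWithStats(mm)
    uv0=(447,262) if nm=="top" else (350,345)
    # convex hull of component w/ z~0.03
    lab=l[uv0[1],uv0[0]]; 
    v,u=np.nonzero((l==lab)&(abs(W[...,2]-0.03)<0.008)); 
    P=plane_pts(im,np.c_[u,v],0.03)[:,:2]; hh=cv2.convexHull(P.astype(np.float32))[:,0].astype(float)
    f=lambda p:np.hypot(hh[:,0]-p[0],hh[:,1]-p[1])-p[2]
    s=least_squares(f,[0.5,-0.32,0.113],loss='soft_l1',f_scale=0.002); print(' circle',s.x,len(hh),np.abs(s.fun).mean())
    # brass: print colours
    for q in ([(459,222),(469,233),(448,264)] if nm=="top" else [(403,328),(428,325)]): print(q,hsv[q[1],q[0]])
    # handle: top pts
    m=(W[...,2]>0.125)&(W[...,2]<0.145)&(np.hypot(W[...,0]-0.5,W[...,1]+0.32)<0.08)
    Xh=W[m]; c0=Xh.mean(0); u_,s_,vt=np.linalg.svd((Xh-c0)[:,:2]); print(' handle',len(Xh),c0,vt[0],np.degrees(np.arctan2(vt[0][1],vt[0][0])),s_)
    rect=cv2.minAreaRect(Xh[:,:2].astype(np.float32)); print(rect)
    # pointer
    m=(W[...,2]<0.012)&(Sv>90)&(V<150)&(H<20)&(np.hypot(W[...,0]-0.4,W[...,1]+0.256)<0.05)
    v,u=np.nonzero(m);print(' pointer',m.sum(),W[m].mean(0),u.min(),u.max(),v.min(),v.max())
E
python3 - <<'E'
import cv2,pickle
im=pickle.load(open("side0.pkl","rb"))
c=cv2.resize(im["pixels"][270:390,300:450],None,fx=5,fy=5,interpolation=cv2.INTER_CUBIC); cv2.imwrite("pics/car_side.png",c[...,::-1])
E
```

```text
top 4372 (0.5100307464599609, -0.3132585883140564) 0.1133425384759903 0.029035908906372768
 circle [ 0.5093204  -0.31211894  0.11099948] 86 0.0005641118306864536
(459, 222) [ 19 122 172]
(469, 233) [ 17 129 146]
(448, 264) [ 20 116 216]
 handle 132 [ 0.50894795 -0.31183697  0.13360908] [-0.8983731   0.43923316] 153.94503572043826 [0.1732505  0.04656261]
((0.5091665983200073, -0.3125728666782379), (0.014343956485390663, 0.05115345120429993), 63.530357360839844)
 pointer 85 [ 0.40046075 -0.25458863  0.00825749] 419 430 296 307
side 4658 (0.5105407238006592, -0.3153778314590454) 0.11415131390094757 0.030985084723235634
 circle [ 0.50983334 -0.3177934   0.11329751] 48 0.0012318671571306245
(403, 328) [ 16 136 185]
(428, 325) [ 16 117 194]
 handle 207 [ 0.5090125  -0.31686937  0.1328181 ] [-0.8976884   0.44063084] 153.8558618761856 [0.20671168 0.05302698]
((0.510884702205658, -0.3150745630264282), (0.014675750397145748, 0.05023723095655441), 62.505943298339844)
 pointer 66 [ 0.40128571 -0.25673628  0.01016599] 310 324 338 348
```

View pics/car_side.png

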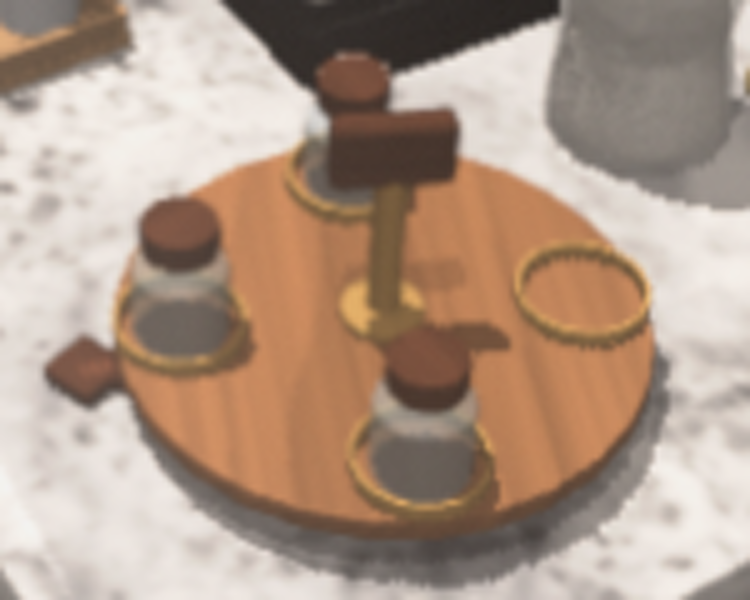

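```bash
python3 - <<'E'
from car import *
import pickle
A=[]
for nm in("top","side"):
    im=pickle.load(open(nm+"0.pkl","rb"));A.append(world(im).reshape(-1,3))
A=np.concatenate(A);A=A[~np.isnan(A).any(1)]
print("max z (cm) grid; cols y from -0.5..0.2 step .05; points z<0.5")
for x in np.arange(0.3,0.95,0.05):
    row=[]
    for y in np.arange(-0.5,0.25,0.05):
        m=(A[:,0]>=x)&(A[:,0]<x+.05)&(A[:,1]>=y)&(A[:,1]<y+.05)&(A[:,2]<0.5)
        row.append("%3d"%round(100*A[m][:,2].max()) if m.any() else " . ")
    print("%.2f"%x,' '.join(row))
c=A[(A[:,2]>0.5)&(A[:,0]>0.3)&(A[:,2]<0.6)]
print("cabinet low",c.min(0),c.max(0))
for y in np.arange(-0.5,0.5,0.1):
    m=c[(c[:,1]>y)&(c[:,1]<y+.1)]
    if len(m):print("%.2f"%y,m.min(0))
# ring fit: brass pixels near predicted, optimise on distance (both cams) 
from scipy.optimize import minimize
for nm in("top","side"):
    im=pickle.load(open(nm+"0.pkl","rb"))
    hsv=cv2.cvtColor(im["pixels"],cv2.COLOR_RGB2HSV).astype(float)
    # brass measure: yellowish hue 
    B=((hsv[...,0]>=15)&(hsv[...,0]<=30)&(hsv[...,1]>80)).astype(np.float32)
    B=cv2.GaussianBlur(B,(0,0),1.0)
    th=np.linspace(0,2*np.pi,120,endpoint=False)
    best=None
    for dx in np.arange(-0.012,0.0121,0.001):
        for dy in np.arange(-0.012,0.0121,0.001):
            c=np.array([0.586+dx,-0.352+dy])
            s=0
            for r,z in((0.02725,0.038),(0.0285,0.034)):
                p=proj(im,np.c_[c[0]+r*np.cos(th),c[1]+r*np.sin(th),np.full(120,z)]).astype(np.float32)
                s+=cv2.remap(B,p[:,0].copy(),p[:,1].copy(),cv2.INTER_LINEAR).mean()
            if best is None or s>best[0]: best=(s,c)
    print(nm,best)
E
```

```text
max z (cm) grid; cols y from -0.5..0.2 step .05; points z<0.5
0.30   0   1   1   1   1   1   1   0   1   1   0   0   0   0   1
0.35   1   1   1   3   3   2   0   1   1   1   0   0   0   1   1
0.40   1   4   4   5   9   4   1   1   3   3   7   7   3   3  11
0.45   1   9  10  14  14   4   0   1   7  11   7   7  10  11  11
0.50   1   3   4  14   9  10   1   1  11  11   3   2  11  11   2
0.55   1   3   4   4   9   9  32  31  31  31   4   4   4   3   1
0.60   1   1   4   4   3   3  33  33  33  33  32  32  32  32   1
0.65   1   1   1   1  14  14  34  34  34  34  32  32  32  32   1
0.70   1   0   1   1  14  14  34  34  34  34  32  32  32  32  . 
0.75   1   0  18  18  27  14  34  34  34  34  37  37  37  32  . 
0.80   1   1  18  18  26   0  30  30  31  32  37  34  37  32  . 
0.85  40  40  22  18  .   10  10  11  .   30  37  37  37  .   . 
0.90  50  50  50  50  50  50  48  47  45  42  41  39  39  39  39
cabinet low [ 0.53961451 -0.48370035  0.50000174] [0.92671627 1.13561228 0.59998204]
-0.50 [ 0.91493113 -0.48370035  0.50000174]
-0.40 [ 0.91427619 -0.39993703  0.50001848]
-0.30 [ 0.56945656 -0.29986009  0.50000714]
-0.20 [ 0.56929121 -0.1999956   0.52369299]
-0.10 [ 0.56812162 -0.09996416  0.5235151 ]
-0.00 [5.69510171e-01 7.01419364e-05 5.22891807e-01]
0.10 [0.56865655 0.10000802 0.52303388]
0.20 [0.53961451 0.20015081 0.52385169]
0.30 [0.59056118 0.30061587 0.52211068]
top (np.float32(1.3519855), array([ 0.585, -0.351]))
side (np.float32(1.2962381), array([ 0.588, -0.351]))
```

```bash
cat > plan.py <<'E'
from h import *
def rz(a): # tool rot for z-angle a (deg), pointing down
    a=np.radians(a); z=np.array([np.cos(a),np.sin(a),0]); y=np.array([0,0,-1.]); return np.c_[np.cross(y,z),y,z]
def zang(R): return np.degrees(np.arctan2(R[1,2],R[0,2]))
def plan(p1,a1,n,p0=None,a0=None,level=False):
    s=env.observe()
    if p0 is None: p0=s["position"]
    R=np.array(s["tool_rot"])
    if a0 is None: a0=zang(R)
    p=np.array(p0,float);a=a0
    rows=[]
    for i in range(1,n+1):
        w=np.array(p0)+(np.array(p1)-p0)*i/n; b=a0+(a1-a0)*i/n
        Rc=rz(a)
        d=np.round(Rc.T@(w-p)*1000); t=np.round(np.radians(a-b),3)  # + about y lowers z-angle
        p=p+Rc@d/1000; a=a-np.degrees(t)
        rows.append([int(d[0]),int(d[1]),int(d[2]),0,float(t),0])
    for k in range(0,n,5): print(','.join(','.join(map(str,r)) for r in rows[k:k+5]))
    print("end",p.round(4),round(a,2),"from",np.round(p0,4),round(a0,2))
def st():
    s=env.observe(); print("t",round(s["time_s"],2),"pos",s["position"].round(4),"za",round(zang(s["tool_rot"]),2),"tilt",np.array(s["tool_rot"])[:2,1].round(4),"q",s["q"].round(1),"F",s["ft_force"].round(1),"w",round(s["grip_width"],4))
E
python3 -c "
from plan import *
plan([.446,.065,.2],0,15)"
```

```text
26,3,-22,0,0.079,0,28,2,-19,0,0.08,0,29,3,-17,0,0.079,0,30,2,-15,0,0.08,0,32,3,-13,0,0.079,0
32,3,-9,0,0.079,0,33,2,-8,0,0.08,0,33,3,-4,0,0.079,0,34,2,-2,0,0.08,0,34,3,0,0,0.079,0
34,2,4,0,0.079,0,33,3,6,0,0.08,0,33,3,9,0,0.079,0,32,2,11,0,0.08,0,30,3,14,0,0.079,0
end [0.4465 0.0655 0.1998] -0.0 from [0.2038 0.5106 0.2388] 68.24
```

Request:
move_arm(targets=[26,3,-22,0,0.08,0,28,2,-19,0,0.08,0,29,3,-17,0,0.08,0,30,2,-15,0,0.08,0,32,3,-13,0,0.08,0], hand=1)

```text
time_s: 0.72
position: [0.2848, 0.3606, 0.226]
tool_rot: [[0.709, -0.0, 0.705], [-0.705, -0.0, 0.709], [-0.0, -1.0, -0.0]]
ft_force: [-0.3, 0.0, -0.1]
grip_width: 0.0855
```

Request:
move_arm(targets=[32,3,-9,0,0.08,0,33,2,-8,0,0.08,0,33,3,-4,0,0.08,0,34,2,-2,0,0.08,0,34,3,0,0,0.08,0])

```text
time_s: 1.35
position: [0.3645, 0.2121, 0.2131]
tool_rot: [[0.379, -0.0, 0.926], [-0.926, -0.0, 0.379], [-0.0, -1.0, -0.0]]
ft_force: [0.6, 0.6, -0.4]
grip_width: 0.0853
```

Request:
move_arm(targets=[34,2,4,0,0.08,0,33,3,6,0,0.08,0,33,3,9,0,0.08,0,32,2,11,0,0.08,0,30,3,14,0,0.07,0])

```text
time_s: 1.98
position: [0.445, 0.0636, 0.2001]
tool_rot: [[-0.002, -0.0, 1.0], [-1.0, 0.0, -0.002], [-0.0, -1.0, -0.0]]
ft_force: [0.6, 0.4, 0.1]
grip_width: 0.0856
```

```bash
python3 -c "
from plan import *
st()
im=get_image('side');save(im,'side1.png')
st()
plan([.446,.065,.12],0,5)"
```

```text
t 1.98 pos [0.445  0.0636 0.2001] za -0.09 tilt [-0.0004  0.0001] q [-7.  13.9 93.2  0.  72.9 -6.9] F [0.6 0.4 0.1] w 0.0856
t 2.02 pos [0.4468 0.061  0.1997] za -0.35 tilt [ 0.0002 -0.0013] q [-7.3 14.1 93.1 -0.1 72.8 -6.9] F [ 2.4 -2.7  0.2] w 0.0852
-1,16,0,0,-0.001,0,-1,16,0,0,-0.001,0,0,16,-1,0,-0.002,0,-1,16,0,0,-0.001,0,-1,16,0,0,-0.001,0
end [0.4458 0.065  0.1197] -0.01 from [0.4468 0.061  0.1997] -0.35
```

View pics/side1.png

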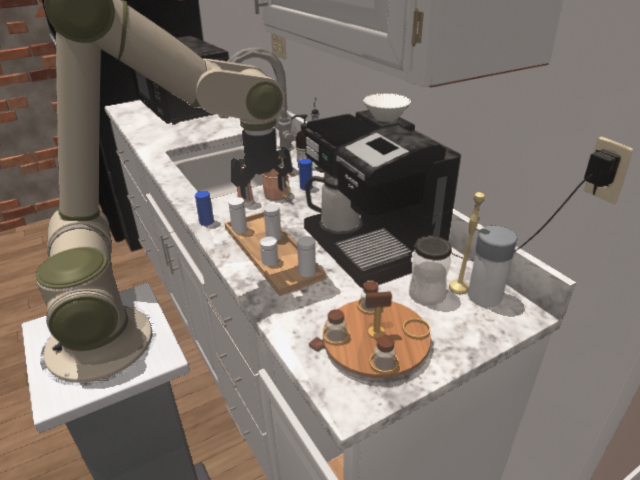

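Request:
move_arm(targets=[0,16,0,0,0,0,0,16,0,0,0,0,0,16,0,0,0,0,0,16,0,0,0,0,0,0,0,0,0,0])

```text
time_s: 2.65
position: [0.4441, 0.0649, 0.1355]
tool_rot: [[0.001, -0.003, 1.0], [-1.0, 0.0, 0.001], [-0.0, -1.0, -0.003]]
ft_force: [0.6, 0.1, 0.4]
grip_width: 0.0852
```

Request:
move_arm(targets=[0,0,0,0,0,0,0,0,0,0,0,0,0,0,0,0,0,0,0,0,0,0,0,0,0,0,0,0,0,0])

```text
time_s: 3.28
position: [0.4447, 0.0647, 0.1364]
tool_rot: [[0.001, 0.0, 1.0], [-1.0, -0.0, 0.001], [0.0, -1.0, 0.0]]
ft_force: [0.5, -0.6, 0.5]
grip_width: 0.0852
```

```bash
python3 -c "
from plan import *
st()
im=get_image('side');c=cv2.resize(im['pixels'][100:300,180:340],None,fx=3,fy=3);cv2.imwrite('pics/side2.png',c[...,::-1])
im=get_image('top');c=cv2.resize(im['pixels'][200:340,220:400],None,fx=4,fy=4);cv2.imwrite('pics/top2.png',c[...,::-1])
plan([.446,.065,.041],0,5)"
```

```text
t 3.27 pos [0.4447 0.0647 0.1364] za 0.06 tilt [ 0.0001 -0.    ] q [-6.9 18.5 99.1 -0.  62.4 -6.9] F [ 0.5 -0.6  0.5] w 0.0852
0,19,0,0,0.0,0,0,19,1,0,0.0,0,0,19,0,0,0.001,0,0,19,0,0,-0.0,0,0,19,0,0,0.0,0
end [0.4457 0.0647 0.0413] 0.0 from [0.4447 0.0647 0.1363] 0.06
```

View pics/side2.png

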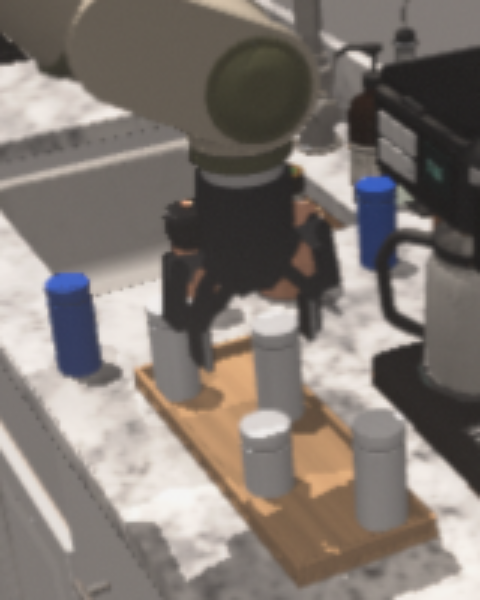

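View pics/top2.png

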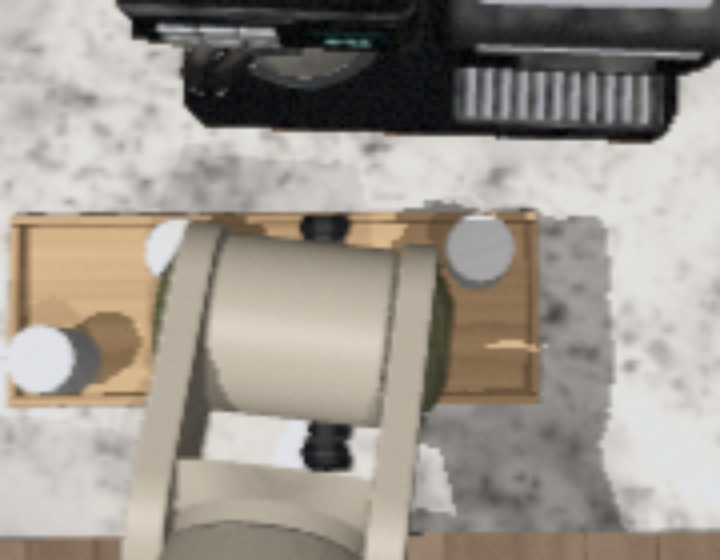

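Request:
move_arm(targets=[0,20,0,0,0,0,0,20,1,0,0,0,0,20,0,0,0,0,0,20,0,0,0,0,0,14,0,0,0,0])

```text
time_s: 4.0
position: [0.4456, 0.0647, 0.0415]
tool_rot: [[0.001, -0.001, 1.0], [-1.0, 0.0, 0.001], [-0.0, -1.0, -0.001]]
ft_force: [-0.2, 0.5, -0.7]
grip_width: 0.0851
```

Request:
move_arm(targets=[0,0,0,0,0,0,0,0,0,0,0,0,0,0,0,0,0,0,0,0,0,0,0,0,0,0,0,0,0,0])

```text
time_s: 4.62
position: [0.4458, 0.0647, 0.0425]
tool_rot: [[0.001, 0.0, 1.0], [-1.0, -0.0, 0.001], [0.0, -1.0, 0.0]]
ft_force: [0.0, 0.4, 1.2]
grip_width: 0.0852
```

```bash
python3 -c "
from plan import *
st()
im=get_image('side');c=cv2.resize(im['pixels'][150:300,200:340],None,fx=4,fy=4);cv2.imwrite('pics/side3.png',c[...,::-1])"
```

```text
t 4.62 pos [0.4458 0.0647 0.0425] za 0.06 tilt [ 0.0004 -0.0001] q [ -6.9  27.5 105.4  -0.   47.   -6.9] F [0.  0.4 1.2] w 0.0852
```

View pics/side3.png

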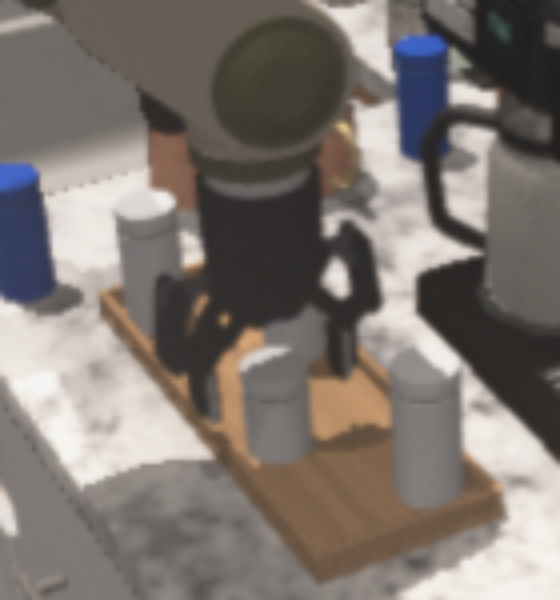

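Request:
move_arm(targets=[0,0,0,0,0,0,0,0,0,0,0,0,0,0,0,0,0,0,0,0,0,0,0,0,0,0,0,0,0,0], hand=-1, squeeze=35)

```text
time_s: 5.3
position: [0.4458, 0.0647, 0.0425]
tool_rot: [[0.001, 0.0, 1.0], [-1.0, -0.0, 0.001], [0.0, -1.0, 0.0]]
ft_force: [-0.2, 0.6, 4.8]
grip_width: 0.0431
```

Request:
move_arm(targets=[0,0,0,0,0,0,0,0,0,0,0,0,0,0,0,0,0,0,0,0,0,0,0,0,0,0,0,0,0,0])

```text
time_s: 5.92
position: [0.4458, 0.0647, 0.0425]
tool_rot: [[0.001, 0.0, 1.0], [-1.0, -0.0, 0.001], [0.0, -1.0, 0.0]]
ft_force: [-1.0, 1.1, 4.9]
grip_width: 0.0431
```

```bash
python3 -c "
from plan import *
st()
im=get_image('side');c=cv2.resize(im['pixels'][150:300,200:340],None,fx=4,fy=4);cv2.imwrite('pics/side4.png',c[...,::-1])"
```

```text
t 5.92 pos [0.4458 0.0647 0.0425] za 0.06 tilt [ 0.0002 -0.    ] q [ -6.9  27.5 105.4  -0.   47.   -6.9] F [-1.   1.1  4.9] w 0.0431
```

View pics/side4.png

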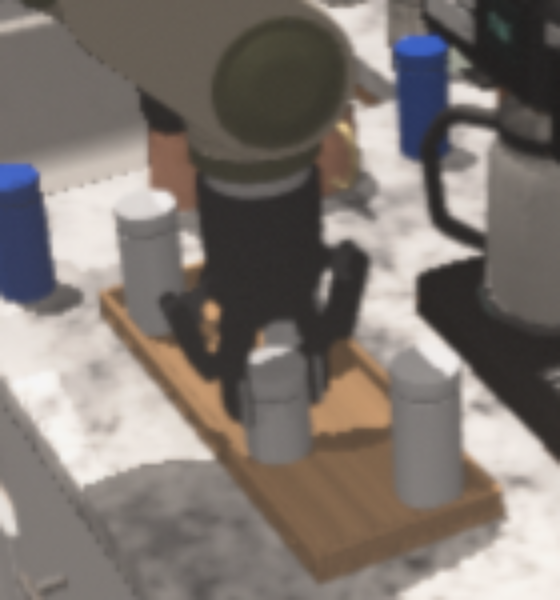

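Request:
move_arm(targets=[0,-15,0,0,0,0,0,-30,0,0,0,0,0,-40,0,0,0,0,0,-40,0,0,0,0,0,-35,0,0,0,0])

```text
time_s: 6.6
position: [0.4455, 0.0647, 0.2035]
tool_rot: [[0.001, 0.0, 1.0], [-1.0, 0.0, 0.001], [-0.0, -1.0, 0.0]]
ft_force: [-0.3, -0.1, -1.4]
grip_width: 0.0433
```

```bash
python3 -c "
from plan import *
st()
plan([.43,-.24,.205],30,10,p0=[.4458,.0647,.2025])
plan([.586,-.351,.205],64,10,p0=[.43,-.24,.205],a0=30)"
```

```text
t 6.6 pos [0.4455 0.0647 0.2035] za 0.06 tilt [0.0001 0.    ] q [-6.9 13.8 92.8  0.  73.4 -6.9] F [-0.3 -0.1 -1.4] w 0.0433
30,0,-2,0,-0.052,0,31,-1,-3,0,-0.053,0,30,0,-5,0,-0.052,0,30,0,-6,0,-0.052,0,29,0,-8,0,-0.052,0
29,0,-9,0,-0.053,0,29,-1,-11,0,-0.052,0,28,0,-13,0,-0.052,0,27,0,-13,0,-0.052,0,26,0,-16,0,-0.053,0
end [ 0.4296 -0.2399  0.2045] 30.02 from [0.4458 0.0647 0.2025] 0.06
17,0,8,0,-0.059,0,18,0,7,0,-0.06,0,18,0,6,0,-0.059,0,19,0,4,0,-0.059,0,19,0,4,0,-0.06,0
19,0,3,0,-0.059,0,19,0,1,0,-0.059,0,19,0,0,0,-0.06,0,19,0,-1,0,-0.059,0,19,0,-2,0,-0.059,0
end [ 0.5856 -0.3512  0.205 ] 63.98 from [ 0.43  -0.24   0.205] 30
```

Request:
move_arm(targets=[30,0,-2,0,-0.05,0,31,0,-3,0,-0.05,0,30,0,-5,0,-0.05,0,30,0,-6,0,-0.05,0,29,0,-8,0,-0.05,0])

```text
time_s: 7.22
position: [0.4366, -0.0883, 0.202]
tool_rot: [[0.25, -0.001, 0.968], [-0.968, 0.0, 0.25], [-0.0, -1.0, -0.001]]
ft_force: [0.3, -0.5, -0.9]
grip_width: 0.0431
```

Request:
move_arm(targets=[29,0,-9,0,-0.05,0,29,-1,-11,0,-0.05,0,28,0,-13,0,-0.05,0,27,0,-13,0,-0.05,0,20,0,-10,0,-0.05,0])

```text
time_s: 7.85
position: [0.4289, -0.2328, 0.2028]
tool_rot: [[0.481, -0.001, 0.877], [-0.877, 0.001, 0.481], [-0.001, -1.0, -0.0]]
ft_force: [1.1, -0.0, -1.3]
grip_width: 0.0428
```

```bash
python3 -c "
from plan import *
st()
plan([.586,-.351,.205],64,10)"
```

```text
t 7.85 pos [ 0.4289 -0.2328  0.2028] za 28.76 tilt [-0.0007  0.0005] q [-42.4  17.5  87.5  -0.   75.1 -71.2] F [ 1.1 -0.  -1.3] w 0.0428
18,0,8,0,-0.062,0,18,0,7,0,-0.061,0,19,-1,6,0,-0.062,0,19,0,5,0,-0.061,0,20,0,3,0,-0.062,0
19,0,2,0,-0.061,0,20,-1,1,0,-0.062,0,19,0,0,0,-0.061,0,20,0,-1,0,-0.062,0,19,0,-3,0,-0.061,0
end [ 0.5854 -0.351   0.2048] 64.0 from [ 0.4289 -0.2328  0.2028] 28.76
```

Request:
move_arm(targets=[18,0,8,0,-0.06,0,18,0,7,0,-0.06,0,19,-1,6,0,-0.06,0,19,0,5,0,-0.06,0,20,0,3,0,-0.06,0])

```text
time_s: 8.48
position: [0.5082, -0.2917, 0.2037]
tool_rot: [[0.719, -0.001, 0.695], [-0.695, 0.001, 0.719], [-0.001, -1.0, -0.0]]
ft_force: [-0.2, -0.4, -0.9]
grip_width: 0.0429
```

Request:
move_arm(targets=[19,0,2,0,-0.06,0,20,-1,1,0,-0.06,0,19,0,0,0,-0.06,0,20,0,-1,0,-0.07,0,10,0,-3,0,-0.07,0])

```text
time_s: 9.1
position: [0.5776, -0.3469, 0.2042]
tool_rot: [[0.902, -0.001, 0.433], [-0.433, 0.001, 0.902], [-0.001, -1.0, 0.0]]
ft_force: [0.4, 0.3, -1.8]
grip_width: 0.0428
```

Request:
move_arm(targets=[0,0,0,0,0,0,0,0,0,0,0,0,0,0,0,0,0,0,0,0,0,0,0,0,0,0,0,0,0,0])

```text
time_s: 9.72
position: [0.577, -0.3465, 0.2054]
tool_rot: [[0.9, 0.0, 0.435], [-0.435, -0.0, 0.9], [0.0, -1.0, -0.0]]
ft_force: [0.0, -0.1, -1.7]
grip_width: 0.0433
```

```bash
python3 -c "
from plan import *
import pickle
st()
for n in('side','top'):
    im=get_image(n);pickle.dump(im,open(n+'5.pkl','wb'))
    c=im['pixels'][200:400,280:480] if n=='side' else im['pixels'][180:330,380:520]
    cv2.imwrite('pics/%s5.png'%n,cv2.resize(c,None,fx=3.5,fy=3)[...,::-1])
"
```

```text
t 9.72 pos [ 0.577  -0.3465  0.2054] za 64.22 tilt [ 0.     -0.0001] q [ -41.    35.8   55.5   -0.    88.7 -105.3] F [ 0.  -0.1 -1.7] w 0.0433
```

View pics/side5.png

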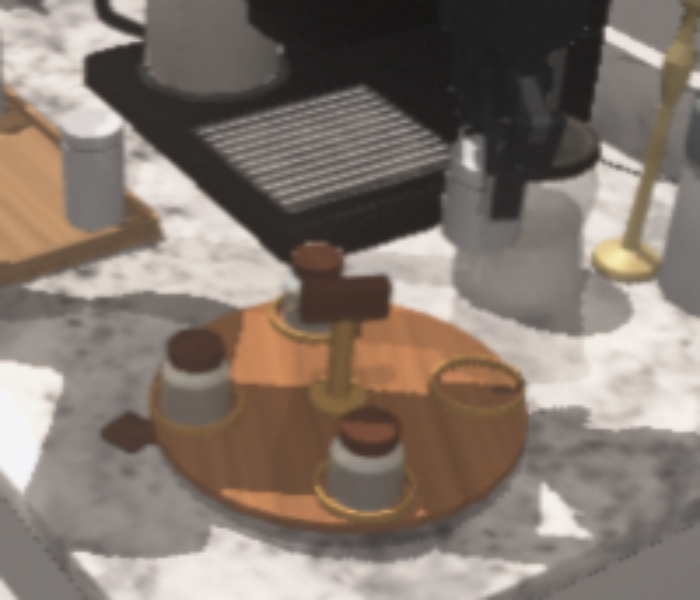

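View pics/top5.png

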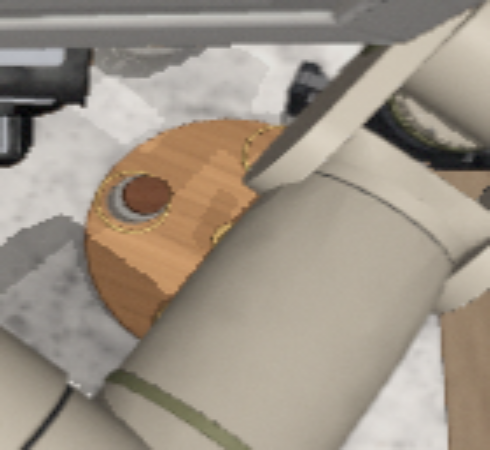

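```bash
cat > tin.py <<'E'
from plan import *
import pickle,sys
from scipy.optimize import least_squares
def tin(im,zlo,zhi,c0):
    W=world(im); hsv=cv2.cvtColor(im["pixels"],cv2.COLOR_RGB2HSV)
    m=(W[...,2]>zlo)&(W[...,2]<zhi)&(np.hypot(W[...,0]-c0[0],W[...,1]-c0[1])<0.03)&(hsv[...,2]>70)
    X=W[m]
    f=lambda p:np.hypot(X[:,0]-p[0],X[:,1]-p[1])-0.022
    s=least_squares(f,c0,loss='soft_l1',f_scale=0.001)
    v,u=np.nonzero(m)
    return s.x,len(X),np.abs(s.fun).mean(),X[:,2].min(),X[:,2].max(),(u.min(),u.max(),v.min(),v.max())
if __name__=="__main__":
    print(tin(pickle.load(open('side5.pkl','rb')),0.15,0.21,[.577,-.3465]))
    print("seat tin ref: short tin start", tin(pickle.load(open('side0.pkl','rb')),0.02,0.066,[.446,.065]))
E
python3 tin.py
```

```text
(array([ 0.57613737, -0.34621665]), 316, np.float64(0.0011897818597086443), np.float64(0.1698337593669128), np.float64(0.2096590225643945), (np.int64(405), np.int64(429), np.int64(264), np.int64(284)))
seat tin ref: short tin start (array([0.44815703, 0.06545385]), 252, np.float64(0.0012943089083143303), np.float64(0.020179365102458487), np.float64(0.06567125742633532), (np.int64(260), np.int64(277), np.int64(245), np.int64(262)))
```

Request:
move_arm(targets=[10,10,0,0,0,0,0,30,0,0,0,0,0,35,0,0,0,0,0,30,0,0,0,0,0,15,0,0,0,0])

```text
time_s: 10.45
position: [0.5859, -0.3506, 0.0828]
tool_rot: [[0.901, -0.002, 0.435], [-0.435, 0.002, 0.901], [-0.003, -1.0, 0.001]]
ft_force: [0.4, -0.1, 0.1]
grip_width: 0.0432
```

Request:
move_arm(targets=[0,0,0,0,0,0,0,0,0,0,0,0,0,0,0,0,0,0,0,0,0,0,0,0,0,0,0,0,0,0])

```text
time_s: 11.08
position: [0.5862, -0.351, 0.0857]
tool_rot: [[0.901, 0.0, 0.435], [-0.435, -0.0, 0.901], [0.0, -1.0, -0.0]]
ft_force: [-0.0, 0.9, -1.2]
grip_width: 0.0435
```

```bash
python3 -c "
from tin import *
st()
for n in('side',):
    im=get_image(n);pickle.dump(im,open(n+'6.pkl','wb'))
    c=im['pixels'][270:370,350:450]
    cv2.imwrite('pics/%s6.png'%n,cv2.resize(c,None,fx=6,fy=6,interpolation=cv2.INTER_CUBIC)[...,::-1])
print(tin(im,0.04,0.115,[.586,-.351]))
"
```

```text
t 11.07 pos [ 0.5862 -0.351   0.0857] za 64.23 tilt [ 0.0004 -0.0004] q [ -40.8   42.3   63.    -0.    74.7 -105. ] F [-0.   0.9 -1.2] w 0.0435
(array([ 0.58609954, -0.35119411]), 446, np.float64(0.002545206839376305), np.float64(0.0400751036467019), np.float64(0.11499977578941954), (np.int64(403), np.int64(429), np.int64(292), np.int64(336)))
```

View pics/side6.png

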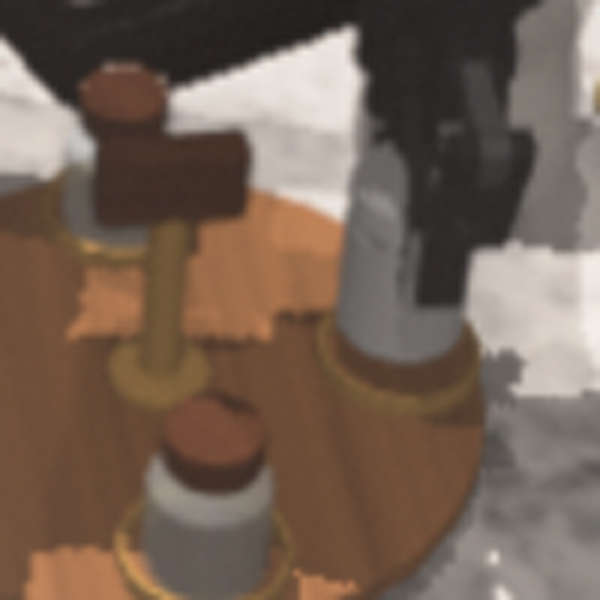

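```bash
python3 -c "
from tin import *
im=pickle.load(open('side6.pkl','rb'))
c=cv2.resize(im['pixels'][290:360,390:450],None,fx=8,fy=8,interpolation=cv2.INTER_CUBIC)[...,::-1].copy()
th=np.linspace(0,2*np.pi,100)
def circ(cx,cy,r,z,col):
    p=proj(im,np.c_[cx+r*np.cos(th),cy+r*np.sin(th),np.full(100,z)]); p=((p-[390,290]+0.5)*8-0.5).round().astype(int)
    cv2.polylines(c,[p[:,None].astype(np.int32)],True,col,1)
circ(.586,-.351,.0285,.038,(0,255,0));circ(.588,-.351,.0285,.038,(255,255,0));circ(.5862,-.351,.022,.0502,(0,0,255));circ(.5862,-.351,.022,.0502+.064,(255,0,255))
cv2.imwrite('pics/ov6.png',c)
"
```

```text
(no output)
```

View pics/ov6.png

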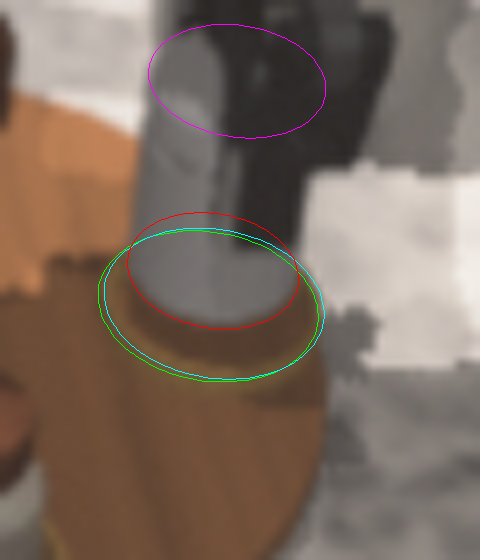

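Request:
move_arm(targets=[0,4,0,0,0,0,0,4,0,0,0,0,0,4,0,0,0,0,0,4,0,0,0,0,0,1,0,0,0,0])

```text
time_s: 11.75
position: [0.586, -0.3508, 0.0679]
tool_rot: [[0.901, -0.0, 0.435], [-0.435, 0.0, 0.901], [-0.001, -1.0, 0.0]]
ft_force: [-0.7, -0.8, -1.4]
grip_width: 0.043
```

Request:
move_arm(targets=[0,1,0,0,0,0,0,1,0,0,0,0,0,0,0,0,0,0,0,0,0,0,0,0,0,0,0,0,0,0])

```text
time_s: 12.38
position: [0.5861, -0.3509, 0.0664]
tool_rot: [[0.901, 0.0, 0.435], [-0.435, -0.0, 0.901], [0.0, -1.0, -0.0]]
ft_force: [-0.7, 0.2, -0.7]
grip_width: 0.0432
```

```bash
python3 -c "
from tin import *
st()
im=get_image('side')
c=im['pixels'][270:370,350:450]
cv2.imwrite('pics/side7.png',cv2.resize(c,None,fx=6,fy=6,interpolation=cv2.INTER_CUBIC)[...,::-1])
"
```

```text
t 12.38 pos [ 0.5861 -0.3509  0.0664] za 64.23 tilt [ 0.0001 -0.0001] q [ -40.8   43.5   64.1   -0.    72.4 -105. ] F [-0.7  0.2 -0.7] w 0.0432
```

View pics/side7.png

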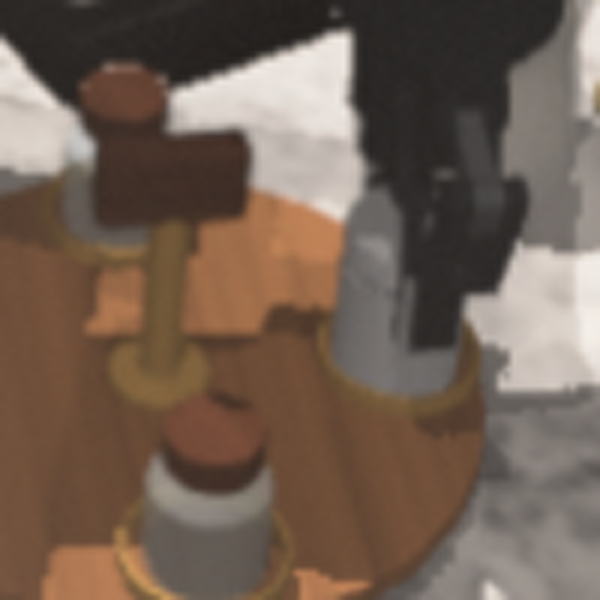

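Request:
move_arm(targets=[0,1,0,0,0,0,0,0,0,0,0,0,0,0,0,0,0,0,0,0,0,0,0,0,0,0,0,0,0,0])

```text
time_s: 13.05
position: [0.5862, -0.351, 0.0656]
tool_rot: [[0.901, 0.0, 0.435], [-0.435, -0.0, 0.901], [0.0, -1.0, -0.0]]
ft_force: [-0.3, 1.6, 2.6]
grip_width: 0.0431
```

```bash
python3 -c "
from tin import *
st()"
```

```text
t 13.05 pos [ 0.5862 -0.351   0.0656] za 64.23 tilt [ 0.0004 -0.0003] q [ -40.8   43.5   64.1   -0.    72.3 -105. ] F [-0.3  1.6  2.6] w 0.0431
```

Light contact (about 4 N). Release.

Request:
move_arm(targets=[0,0,0,0,0,0,0,0,0,0,0,0,0,0,0,0,0,0,0,0,0,0,0,0,0,0,0,0,0,0], hand=0.5)

```text
time_s: 13.68
position: [0.5861, -0.3509, 0.0653]
tool_rot: [[0.901, -0.0, 0.435], [-0.435, 0.0, 0.901], [-0.0, -1.0, -0.0]]
ft_force: [-0.3, 0.4, -0.2]
grip_width: 0.0641
```

```bash
python3 -c "
from tin import *
st()
im=get_image('side')
c=im['pixels'][270:370,350:450]
cv2.imwrite('pics/side8.png',cv2.resize(c,None,fx=6,fy=6,interpolation=cv2.INTER_CUBIC)[...,::-1])
"
```

```text
t 13.68 pos [ 0.5861 -0.3509  0.0653] za 64.23 tilt [-0.0001  0.    ] q [ -40.8   43.5   64.1   -0.    72.3 -105. ] F [-0.3  0.4 -0.2] w 0.0641
```

View pics/side8.png

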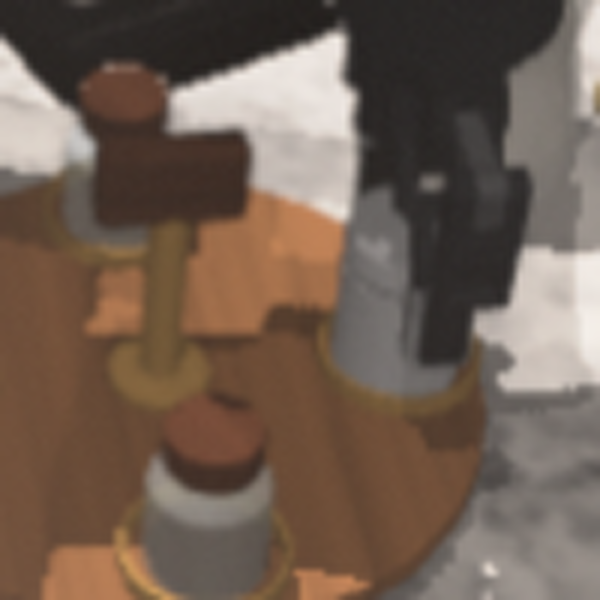

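Request:
move_arm(targets=[0,-10,0,0,0,0,0,-20,0,0,0,0,0,-30,0,0,0,0,0,-35,0,0,0,0,0,-35,0,0,0,0])

```text
time_s: 14.35
position: [0.586, -0.3508, 0.1973]
tool_rot: [[0.901, 0.001, 0.435], [-0.435, -0.001, 0.901], [0.001, -1.0, -0.0]]
ft_force: [-0.1, -0.4, -0.4]
grip_width: 0.0638
```

```bash
python3 -c "
from tin import *
st()
im=get_image('side');pickle.dump(im,open('side9.pkl','wb'))
c=im['pixels'][270:390,300:450]
cv2.imwrite('pics/side9.png',cv2.resize(c,None,fx=5,fy=5,interpolation=cv2.INTER_CUBIC)[...,::-1])
print(tin(im,0.045,0.09,[.586,-.351]))
W=world(im)
m=(W[...,2]>0.125)&(W[...,2]<0.145)&(np.hypot(W[...,0]-0.51,W[...,1]+0.315)<0.04)
Xh=W[m]; c0=Xh.mean(0); vt=np.linalg.svd((Xh-c0)[:,:2])[2]; print(' handle',len(Xh),c0,np.degrees(np.arctan2(vt[0][1],vt[0][0])),cv2.minAreaRect(Xh[:,:2].astype(np.float32)))
plan([.5095,-.314,.185],64,5)
"
```

```text
t 14.35 pos [ 0.586  -0.3508  0.1973] za 64.23 tilt [ 0.0006 -0.0005] q [ -40.8   37.2   54.2    0.    88.6 -105. ] F [-0.1 -0.4 -0.4] w 0.0638
(array([ 0.58618864, -0.34984416]), 353, np.float64(0.0008703706560305021), np.float64(0.04534645104451498), np.float64(0.08998885591530772), (np.int64(405), np.int64(428), np.int64(310), np.int64(332)))
 handle 206 [ 0.50906599 -0.31686493  0.1328028 ] 153.62855792258748 ((0.5107919573783875, -0.31445202231407166), (0.015994500368833542, 0.049776867032051086), 62.62157440185547)
-17,4,0,0,0.001,0,-18,3,0,0,0.001,0,-17,4,0,0,0.0,0,-17,3,0,0,0.001,0,-17,4,0,0,0.001,0
end [ 0.5098 -0.3142  0.1849] 64.0 from [ 0.5872 -0.3517  0.2029] 64.23
```

View pics/side9.png

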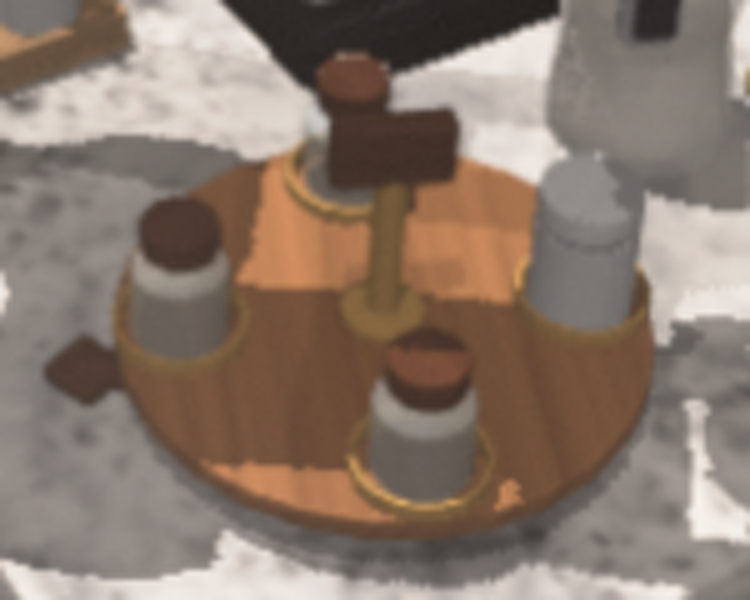

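Request:
move_arm(targets=[-17,4,0,0,0,0,-18,3,0,0,0,0,-17,4,0,0,0,0,-17,3,0,0,0,0,-15,3,0,0,0,0])

```text
time_s: 15.02
position: [0.51, -0.3141, 0.1789]
tool_rot: [[0.901, 0.001, 0.435], [-0.435, -0.001, 0.901], [0.001, -1.0, -0.0]]
ft_force: [0.4, 0.5, 1.0]
grip_width: 0.0642
```

Request:
move_arm(targets=[0,5,0,0,0,0,0,0,0,0,0,0,0,0,0,0,0,0,0,0,0,0,0,0,0,0,0,0,0,0])

```text
time_s: 15.65
position: [0.5106, -0.3144, 0.1733]
tool_rot: [[0.901, 0.0, 0.435], [-0.435, -0.0, 0.901], [0.0, -1.0, -0.0]]
ft_force: [-0.3, -0.8, 0.0]
grip_width: 0.0641
```

```bash
python3 -c "
from tin import *
st()
im=get_image('side')
c=im['pixels'][220:370,300:450]
cv2.imwrite('pics/side10.png',cv2.resize(c,None,fx=4,fy=4,interpolation=cv2.INTER_CUBIC)[...,::-1])
plan([.5098,-.314,.113],64,5)
"
```

```text
t 15.65 pos [ 0.5106 -0.3144  0.1733] za 64.23 tilt [ 0.0001 -0.0001] q [ -42.9   29.7   72.3    0.    78.  -107.2] F [-0.3 -0.8  0. ] w 0.0641
0,12,0,0,0.001,0,0,12,0,0,0.001,0,-1,12,0,0,0.0,0,0,12,0,0,0.001,0,0,12,0,0,0.001,0
end [ 0.5097 -0.314   0.1133] 64.0 from [ 0.5106 -0.3144  0.1733] 64.23
```

View pics/side10.png

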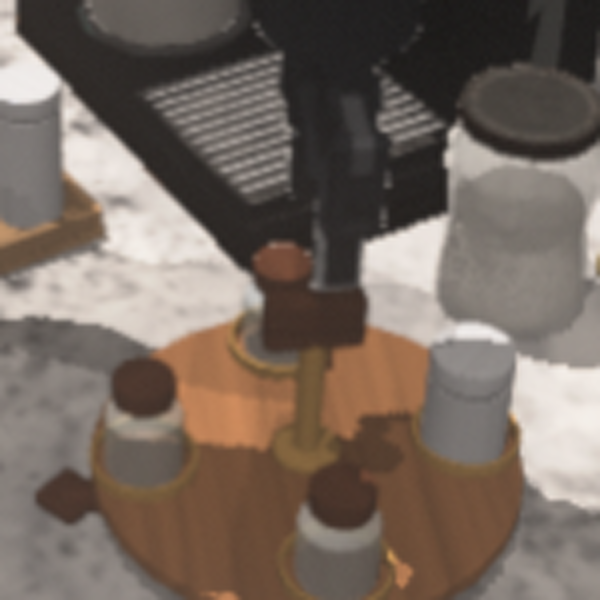

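Request:
move_arm(targets=[-1,12,0,0,0,0,0,12,0,0,0,0,0,12,0,0,0,0,0,12,0,0,0,0,0,12,0,0,0,0])

```text
time_s: 16.32
position: [0.5095, -0.3139, 0.1124]
tool_rot: [[0.901, -0.0, 0.435], [-0.435, 0.0, 0.901], [-0.0, -1.0, 0.0]]
ft_force: [-0.7, -0.4, -0.2]
grip_width: 0.0639
```

Request:
move_arm(targets=[0,0,0,0,0,0,0,0,0,0,0,0,0,0,0,0,0,0,0,0,0,0,0,0,0,0,0,0,0,0])

```text
time_s: 16.95
position: [0.5096, -0.314, 0.1135]
tool_rot: [[0.901, 0.0, 0.435], [-0.435, -0.0, 0.901], [0.0, -1.0, -0.0]]
ft_force: [-0.2, -0.2, -0.7]
grip_width: 0.0637
```

Request:
move_arm(targets=[0,0,0,0,0,0,0,0,0,0,0,0,0,0,0,0,0,0,0,0,0,0,0,0,0,0,0,0,0,0], hand=-1, squeeze=25)

```text
time_s: 17.58
position: [0.5102, -0.3126, 0.1135]
tool_rot: [[0.901, 0.001, 0.434], [-0.434, 0.002, 0.901], [0.0, -1.0, 0.002]]
ft_force: [2.8, 5.8, 2.2]
grip_width: 0.0136
```

Request:
move_arm(targets=[0,0,0,0,0,0,0,0,0,0,0,0,0,0,0,0,0,0,0,0,0,0,0,0,0,0,0,0,0,0])

```text
time_s: 18.2
position: [0.5102, -0.3126, 0.1135]
tool_rot: [[0.901, 0.001, 0.434], [-0.434, 0.002, 0.901], [0.0, -1.0, 0.002]]
ft_force: [3.8, 6.6, 1.8]
grip_width: 0.0133
```

```bash
python3 -c "
from tin import *
st()
im=get_image('side')
c=im['pixels'][220:370,300:450]
cv2.imwrite('pics/side11.png',cv2.resize(c,None,fx=4,fy=4,interpolation=cv2.INTER_CUBIC)[...,::-1])
print(tin(im,0.045,0.09,[.586,-.351]))
"
```

```text
t 18.2 pos [ 0.5102 -0.3126  0.1135] za 64.26 tilt [0.0011 0.0019] q [-4.290e+01  3.300e+01  7.710e+01  1.000e-01  6.990e+01 -1.072e+02] F [3.8 6.6 1.8] w 0.0133
(array([ 0.58619083, -0.34979568]), 354, np.float64(0.000899766066184808), np.float64(0.04519125989114671), np.float64(0.08974708004038898), (np.int64(405), np.int64(428), np.int64(309), np.int64(332)))
```

View pics/side11.png

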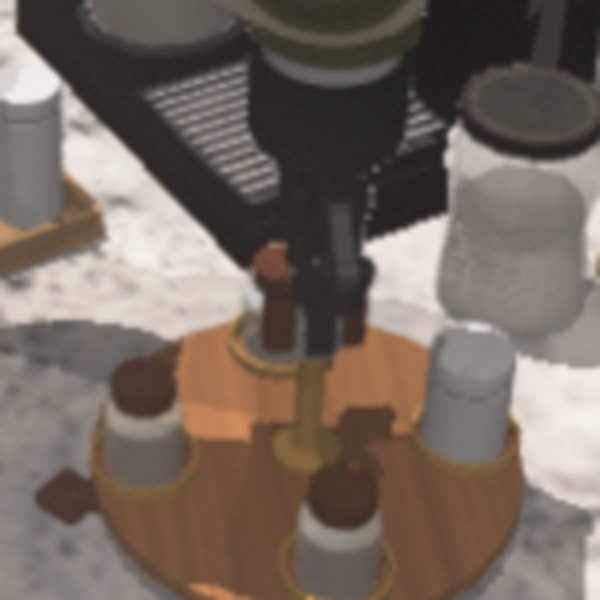

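Request:
move_arm(targets=[0,0,1.5,0,0,0,0,0,0,0,0,0,0,0,0,0,0.03,0,0,0,0,0,0.06,0,0,0,0,0,0.08,0])

```text
time_s: 18.88
position: [0.5102, -0.3126, 0.1135]
tool_rot: [[0.812, 0.0, 0.584], [-0.584, 0.0, 0.812], [0.0, -1.0, 0.0]]
ft_force: [0.1, 1.3, 2.8]
grip_width: 0.0135
```

Request:
move_arm(targets=[0,0,0,0,0.1,0,0,0,0,0,0.1,0,0,0,0,0,0.1,0,0,0,0,0,0.1,0,0,0,0,0,0.1,0])

```text
time_s: 19.5
position: [0.5103, -0.3126, 0.1135]
tool_rot: [[0.432, 0.0, 0.902], [-0.902, 0.0, 0.432], [0.0, -1.0, 0.0]]
ft_force: [-0.2, 0.6, 3.3]
grip_width: 0.0133
```

```bash
python3 -c "
from tin import *
st()
im=get_image('side')
c=im['pixels'][220:370,300:450]
cv2.imwrite('pics/side12.png',cv2.resize(c,None,fx=4,fy=4,interpolation=cv2.INTER_CUBIC)[...,::-1])
"
```

```text
t 19.5 pos [ 0.5103 -0.3126  0.1135] za 25.58 tilt [0.0003 0.0001] q [-42.8  33.   77.1   0.   69.9 -68.4] F [-0.2  0.6  3.3] w 0.0133
```

View pics/side12.png

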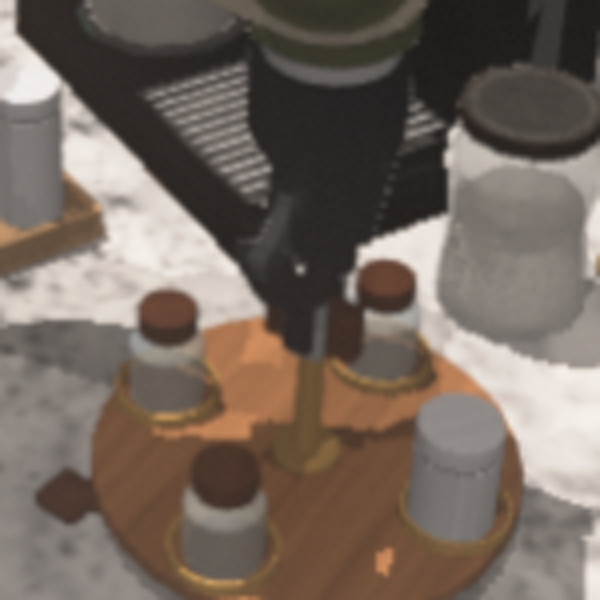

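Request:
move_arm(targets=[0,0,0,0,0.11,0,0,0,0,0,0.11,0,0,0,0,0,0.11,0,0,0,0,0,0.11,0,0,0,0,0,0.11,0])

```text
time_s: 20.18
position: [0.5103, -0.3125, 0.1134]
tool_rot: [[-0.102, 0.0, 0.995], [-0.995, 0.0, -0.102], [-0.0, -1.0, 0.0]]
ft_force: [0.5, 2.0, 2.0]
grip_width: 0.0133
```

Request:
move_arm(targets=[0,0,0,0,0.11,0,0,0,0,0,0.11,0,0,0,0,0,0.11,0,0,0,0,0,0.11,0,0,0,0,0,0.11,0])

```text
time_s: 20.8
position: [0.5104, -0.3126, 0.1135]
tool_rot: [[-0.607, 0.001, 0.795], [-0.795, 0.0, -0.607], [-0.0, -1.0, 0.0]]
ft_force: [1.0, 1.0, 2.7]
grip_width: 0.0134
```

Request:
move_arm(targets=[0,0,0,0,0.11,0,0,0,0,0,0.11,0,0,0,0,0,0.11,0,0,0,0,0,0.11,0,0,0,0,0,0.11,0])

```text
time_s: 21.42
position: [0.5105, -0.3126, 0.1135]
tool_rot: [[-0.933, 0.001, 0.361], [-0.361, -0.0, -0.933], [-0.001, -1.0, 0.0]]
ft_force: [1.1, 1.2, 1.4]
grip_width: 0.0135
```

Request:
move_arm(targets=[0,0,0,0,0.11,0,0,0,0,0,0.11,0,0,0,0,0,0.11,0,0,0,0,0,0.11,0,0,0,0,0,0.11,0])

```text
time_s: 22.05
position: [0.5105, -0.3127, 0.1135]
tool_rot: [[-0.984, 0.001, -0.18], [0.18, -0.0, -0.984], [-0.001, -1.0, 0.0]]
ft_force: [1.9, 0.3, 2.5]
grip_width: 0.0138
```

```bash
cat > chk.py <<'E'
from tin import *
def chk(k):
    st()
    im=get_image('side');pickle.dump(im,open(f'side{k}.pkl','wb'))
    c=im['pixels'][250:390,290:450]
    cv2.imwrite(f'pics/side{k}.png',cv2.resize(c,None,fx=4,fy=4,interpolation=cv2.INTER_CUBIC)[...,::-1])
    a=np.radians(zang(env.observe()["tool_rot"])-90)
    g=np.array([.5102,-.3126])+.085*np.array([np.cos(a),np.sin(a)])
    t=tin(im,0.045,0.09,g);print("guess",g,"tin",t,"ang",np.degrees(np.arctan2(t[0][1]+.3126,t[0][0]-.5102)))
    W=world(im);hsv=cv2.cvtColor(im["pixels"],cv2.COLOR_RGB2HSV).astype(int)
    m=(W[...,2]<0.015)&(hsv[...,1]>90)&(hsv[...,2]<150)&(hsv[...,0]<20)&(np.hypot(W[...,0]-0.4,W[...,1]+0.256)<0.03)
    p=W[m].mean(0);print("pointer",m.sum(),p,np.degrees(np.arctan2(p[1]+.3126,p[0]-.5102)))
E
python3 -c "
from chk import *
chk(13)"
```

```text
t 22.05 pos [ 0.5105 -0.3127  0.1135] za -100.38 tilt [ 0.0009 -0.0002] q [-42.8  33.   77.1   0.   69.8  57.6] F [1.9 0.3 2.5] w 0.0138
guess [ 0.42666307 -0.29689709] tin (array([ 0.43116786, -0.29774024]), 358, np.float64(0.0009072306754913935), np.float64(0.04509502174892855), np.float64(0.08995715155232677), (np.int64(329), np.int64(350), np.int64(323), np.int64(345))) ang 169.35146867288307
pointer 56 [ 0.40200266 -0.25983117  0.0105454 ] 154.00108514746873
```

View pics/side13.png

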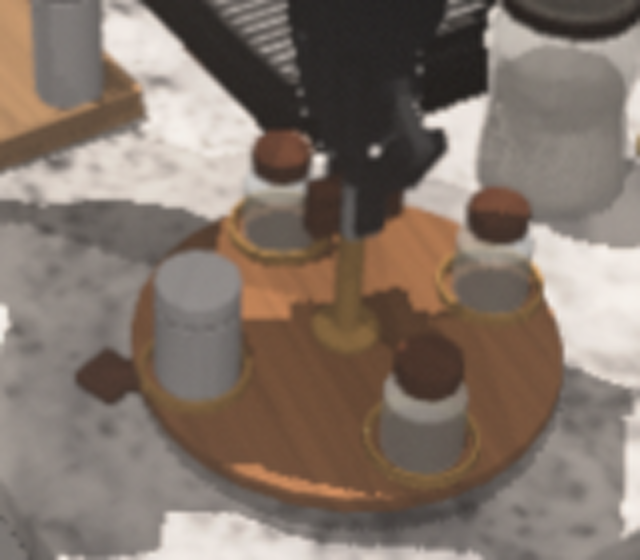

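Request:
move_arm(targets=[0,0,0,0,0.09,0,0,0,0,0,0.08,0,0,0,0,0,0.07,0,0,0,0,0,0.04,0,0,0,0,0,0.02,0])

```text
time_s: 22.72
position: [0.5105, -0.3128, 0.1135]
tool_rot: [[-0.888, 0.001, -0.459], [0.459, -0.0, -0.888], [-0.001, -1.0, -0.0]]
ft_force: [1.4, 0.4, 1.4]
grip_width: 0.0135
```

Request:
move_arm(targets=[0,0,0,0,0,0,0,0,0,0,0,0,0,0,0,0,0,0,0,0,0,0,0,0,0,0,0,0,0,0])

```text
time_s: 23.35
position: [0.5105, -0.3128, 0.1135]
tool_rot: [[-0.888, 0.001, -0.46], [0.46, -0.001, -0.888], [-0.001, -1.0, 0.0]]
ft_force: [5.0, -1.2, 1.6]
grip_width: 0.0136
```

```bash
python3 -c "
from chk import *
chk(14)
im=get_image('top');pickle.dump(im,open('top14.pkl','wb'))
c=im['pixels'][200:320,380:510]
cv2.imwrite('pics/top14.png',cv2.resize(c,None,fx=5,fy=5,interpolation=cv2.INTER_CUBIC)[...,::-1])
"
```

```text
t 23.35 pos [ 0.5105 -0.3128  0.1135] za -117.39 tilt [ 0.0007 -0.0005] q [-42.8  33.   77.1   0.   69.8  74.6] F [ 5.  -1.2  1.6] w 0.0136
guess [ 0.43473101 -0.27349205] tin (array([ 0.43936154, -0.27467468]), 348, np.float64(0.0008738257068848921), np.float64(0.04511981042303654), np.float64(0.0899352417004546), (np.int64(326), np.int64(347), np.int64(315), np.int64(337))) ang 151.83640597215603
pointer 52 [ 0.40175026 -0.26115272  0.0111272 ] 154.62088671041195
```

View pics/side14.png

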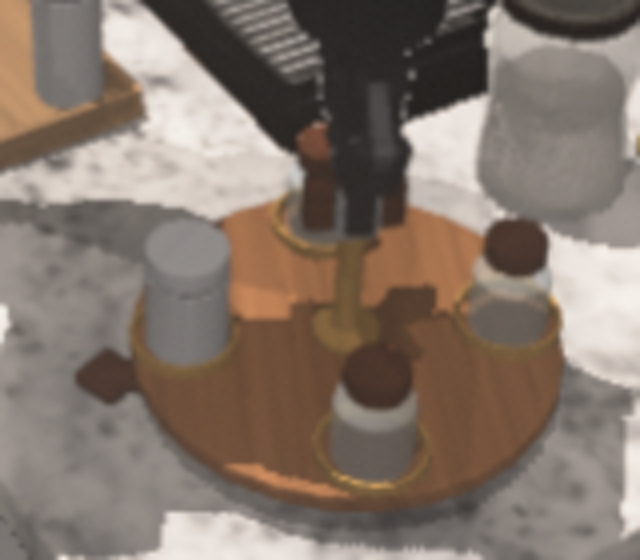

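View pics/top14.png

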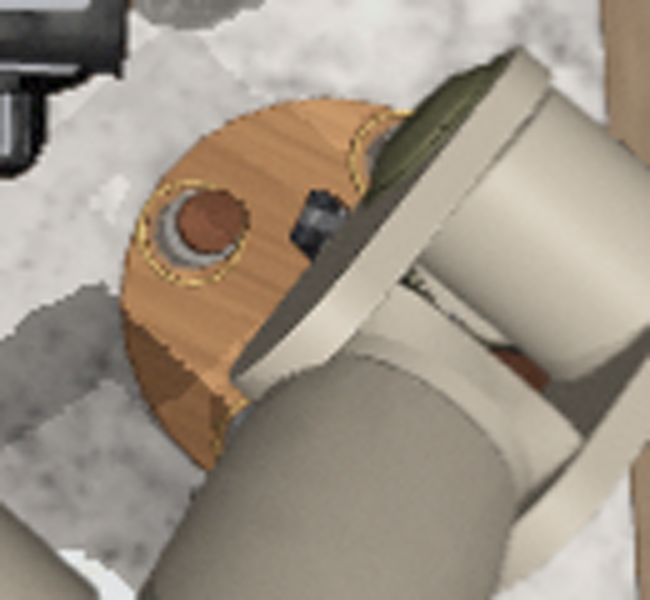

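```bash
python3 -c "
from car import *
import pickle
for nm,k,(u0,u1,v0,v1) in (('side','14',(300,390,290,370)),('top','0',(400,490,220,315)),('side','0',(300,390,290,370))):
    im=pickle.load(open(nm+k+'.pkl','rb')); f=6
    c=cv2.resize(im['pixels'][v0:v1,u0:u1],None,fx=f,fy=f,interpolation=cv2.INTER_CUBIC)[...,::-1].copy()
    def line(P,col):
        p=((proj(im,np.array(P))-[u0,v0]+.5)*f-.5).round().astype(np.int32); cv2.polylines(c,[p[:,None]],False,col,1)
    A=np.array([.5102,-.3126])
    for a,col in ((147,(255,0,0)),(152,(0,255,0)),(157,(0,0,255))):
        d=np.array([np.cos(np.radians(a)),np.sin(np.radians(a))])
        line([[*(A+d*r),.004] for r in (0,.05,.1,.145)],col)
    th=np.linspace(0,2*np.pi,80)
    line([[A[0]+.113*np.cos(t),A[1]+.113*np.sin(t),.03] for t in th],(255,255,0))
    line([[A[0]+.08*np.cos(t),A[1]+.08*np.sin(t),0] for t in th],(255,0,255))
    d=np.array([np.cos(np.radians(152)),np.sin(np.radians(152))]);B=A+.085*d
    line([[B[0]+.0285*np.cos(t),B[1]+.0285*np.sin(t),.038] for t in th],(0,255,255))
    cv2.imwrite('pics/ovp_%s%s.png'%(nm,k),c)
"
```

```text
(no output)
```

View pics/ovp_side14.png

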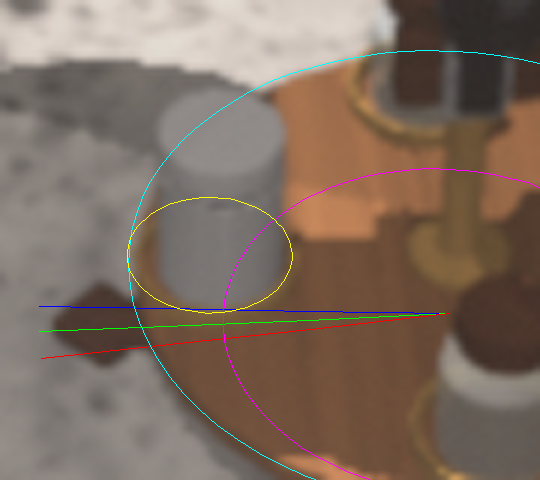

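View pics/ovp_top0.png

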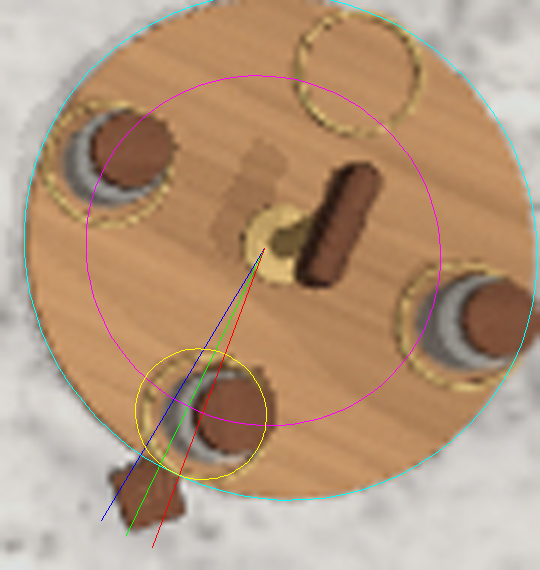

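The overlays put the pointer tip on the 152° line in both cameras, and the tin is at about 152°. Final checks before handing in:

```bash
python3 -c "
from tin import *
st(); print(env.observe()['qvel'].round(2))
im=get_image('side');W=world(im)
for c in ([.439,.2507],[.5045,.163],[.505,-.0285],[.5237,.389]):
    m=(W[...,2]>.085)&(W[...,2]<.13)&(np.hypot(W[...,0]-c[0],W[...,1]-c[1])<.04); print(c,m.sum(),W[m].mean(0).round(3))
save(im,'final.png')
print(env.close_job())
"
```

```text
t 23.45 pos [ 0.5105 -0.3127  0.1134] za -117.39 tilt [ 0.0007 -0.0004] q [-42.8  33.   77.1   0.   69.8  74.6] F [ 5.1 -0.7  2.4] w 0.0135
[-0.08 -0.01  0.02 -0.04 -0.03  0.04]
[0.439, 0.2507] 174 [0.438 0.244 0.098]
[0.5045, 0.163] 190 [0.504 0.156 0.098]
[0.505, -0.0285] 246 [ 0.504 -0.035  0.099]
[0.5237, 0.389] 218 [0.52  0.39  0.108]
the job is handed in; nothing more can be done
None
```

View pics/final.png

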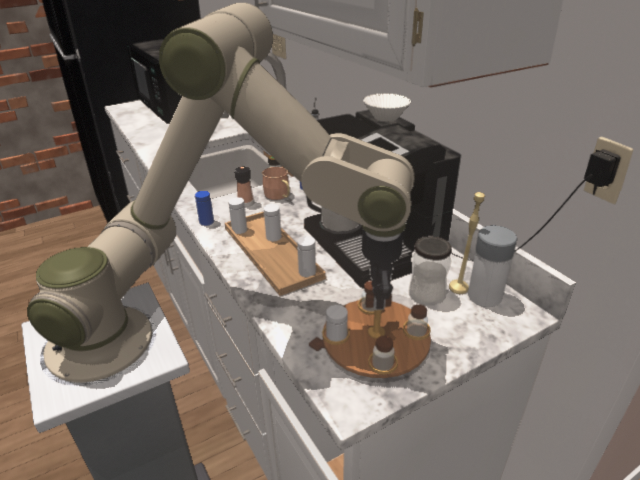

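The short tin is in the empty ring seat. The carousel is turned so the tin lines up with the pointer, and the gripper is still holding the handle. I handed the job in at about 23.5 s; no verdict is reported.

**What I did:** I picked the tin whose top measured z≈0.0705 (the other three measured about 0.102). I set it down in the seat with light contact and let go. Then I gripped the bar handle at 25 N and turned it about 182° clockwise.

**Last checks:**
- **Tin and pointer:** the tin stood upright in its ring at about 152°. The overlays put the pointer's tip on the 152° line in both cameras. A rougher side-camera estimate of the pointer, with the tin nearby, gave about 154–155°; that is roughly 4 mm at the seat, inside the 10 mm limit.
- **Grip and stillness:** the fingers were closed to 13.5 mm on the 14 mm bar and the joints were not moving. I had no direct reading of the finger force on the handle.
- **Everything else:** the three jars were standing in their seats. The tall tins and pepper mill measured within a few mm of their starting positions. I checked the mug only by eye, and it looked unmoved.
- **Camera disagreement:** the two cameras differed by up to about 5 mm on the carousel's centre. I used the axis found by gripping the handle, which agreed with the top camera to about 1 mm.

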